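# Test a glass tube lamp on the guarded lamp tester

## Robot

A 6-joint arm with a two-finger parallel gripper is mounted at the origin on a cart in front of the work surface, level with it; the furniture and walls round the work are solid. World frame = base frame: x ahead of the robot, y to its left, z up, the work surface at z = 0. Lengths are in m, angles in rad, forces in N, time in s.
With the tool pointing down it reaches from about 0.225 to 0.875 m from the base axis. Payload 3.4 kg.
Tool frame: the origin (TCP) lies on the centre line of the jaws, within the pads' length; the fingertips stand 17 mm ahead of it and the grasp point (between the pads) lies 2 mm behind it (nose_length is the distance from the TCP to the fingertips, in m); z points along the fingers, y is the line along which they close (so a half turn about z gives the same grasp; the last joint's range is limited). The gripper opens to 85 mm and grips with 20 to 120 N. Pads are 22 mm wide; open, the fingers measure 114 mm over their backs; the gripper's body (76 mm by 85 mm) begins 54 mm behind the grasp point. The pads swing forward as they close: fully open they stand 13 mm farther back than shut.
Start: joints at [1.012, 0.276, 1.505, -0, 1.361, -0.121], TCP at [0.244, 0.521, 0.248] pointing down, gripper open.
Joint ranges: [-2.89, 2.89], [-0.75, 2.08], [0.22, 2.7], [-1.18, 4.32], [0.11, 2.71], [-2.7, 2.7]. Speed limits (rad/s): [2.57, 2.57, 3.14, 3.14, 3.14, 3.14].

## Interface

Orientations are given as a unit quaternion [w, x, y, z].
In Python, from rig import get_state, get_image, sign_off, find_in, place_of, nose_length gives the robot as it stands.
- The arm moves only by the tool apply_moves, never from a script. Its argument "deltas" is one flat list of numbers, 5 for each row, row after row: the finger opening in mm, from 0 to 85.4, then the shift along the tool's x, y, z in mm, then the turn about the tool's z in degrees. A call has 1 to 12 rows; each row is the pose to reach, as a shift and turn from the pose commanded when the call began, along the tool's axes at that moment; what a row does not reach only later rows make up. A row lasts 1/12 s, in which the tool goes at most 41.7 mm and 7.16 degrees, less where a joint would pass 70% of its speed; a pose out of reach is approached as far as the arm can. A call with a gripper value outside its range is refused whole. The fingers move at their own pace and stop on an object; "squeeze" is the grip in N (left out, the last holds). Time passes only in rows, so rows that repeat a pose let the fingers close. It gives the time, the measured TCP pose, the force, the opening and the grip force at its end, in the units of the state.
- get_state(): the state, without advancing time (a new reading comes with each control period).
- get_image(name): name is "scene" or "top" or "wrist"; returns a dict with "frame" (480x640x3 uint8, red, green, blue), "K" (3x3 intrinsics, pixels), "position" and "orientation" of the camera in the world. Camera axes: x right, y down, z forward; pixel columns grow to the right and rows downward; lengths in m; the calibration is good to about 2 mm. A picture is of the moment at which its call begins. There is no depth.
- sign_off(): hands the job in; it is judged then, once.
Trained networks look in a picture, given as the dict that the camera call returned (one of the last four; its "shot" number tells which), for a name from the list of things; names that differ only in an ending like _2 or _b are one class to them, and where a whole thing is asked for, a point or a joint stands for the part that bears it (a point fixed in the world has none). Each returns a list of dicts, best first, with "score" (0 to 1); they miss things now and then, are a little off and sometimes report something else, mostly with a low value. They report only what shows in the picture. A call takes as long as a camera call.
- find_in(query, picture): "point" ([column, row] in pixels, amid what is visible of it).
- place_of(query, picture): "point" ([column, row] in pixels: a listed point, or the origin of a listed thing).
The state is a dict: "clock": time; "qpos": joint angles; "qd": joint speeds; "effort": joint torques, N m; "position": TCP position; "ee_rot": TCP orientation; "contact_force": force on the tool from outside, world axes, zero at the start; "moment": the same for the moment, N m; "width": finger opening in m; "gripper_force": force on a finger pad.
Only numpy, scipy, OpenCV 4.12 (cv2) and the standard library are available. Lean on these libraries where they do the work, as an engineer would, in place of code of your own. Each camera call takes 0.05 s, during which the arm holds its last target. There are 200 camera calls.

## Task

Test the thin glass tube lamp: lift it out of its packing tray, lay it gently on the two rests of the blue lamp tester, then push the sliding carriage towards it until the lamp is held lightly between the end stop and the sprung contact, with the spring pressed in about halfway (3 to 4 N on the lamp). Only then flip the red guard cover fully up so that it stays open, press the green start button fully down and let go. Squeeze the lamp gently and never press the contact home on it, or the glass breaks; leave the bystanding things alone.

Things in the scene. Friction and masses are not known exactly. Their poses are not given: they have to be found in the camera images.
- tester: Blue lamp tester, fixed. Origin on the bench; x away from the robot at yaw 0, y along the lamp line, z up. 'Tester x, y, z' below are mm in this frame. Base plate x -65..95, y -155..100, top z 12. Lamp line at x -30: end stop at its +y end, V rests in the middle, carriage at its -y end. Switch box with red cover behind: x 18..92, y -4..64, top z 28.
- cradle_mid (a point): Middle of the lamp line at the height of a laid lamp's axis (tester x -30, y 0, z 50). Two rubber-lined V rests stand at tester y -28 and +28, each 8 wide, 38 across x, lips at z 54; the 48 mm between them is free for fingers down to the plate. A laid lamp slides easily along its rests when pushed endwise.
- stop_rail (a point): Middle of the end stop's range (tester x -30, y 60, z 50). The stop, a 40x18x46 block with a copper disc facing -y, is fixed but has been set with its face anywhere from tester y 52 to 68; the setting is not reported: feel for it. So lay the lamp 9 to 14 mm towards -y from cradle_mid: clear of the stop, and its square caps clear of the rests.
- lamp: Straight glass tube lamp, loose, 55 to 115 g. Origin at its centre on the axis; y along the tube, ends alike. Glass 20 mm diameter, 96 long; square white caps 24x24, 9 long, and 2 mm pips: 118 overall. Starts level, axis 32 mm above the bench. Breaks above 40 N of finger force (both pads added), above 10 N from the contact, or struck or pressed on the tester above 20 N.
- tray: The lamp's packing tray, fixed: cardboard plate 56x140x8 mm (x, y, z) with grey foam saddles under the lamp's two caps (y -59..-45 and 45..59), foam top at z 20, side lips to z 28, 14.5 to 21.5 mm either side of the middle. The 90 mm between the saddles is free. Origin at the centre of its underside; y along the lamp.
- carriage (a joint): Carriage slide (m): 0 fully back, to 0.06 along tester +y, towards the lamp; starts at 0 to 0.012. Moves stiffly against about 8 N of friction and stays where it is left. Aluminium block 44x44 mm, z 20..60, with an upright black tab at its rear. With the spring relaxed the contact's tip is at tester y = -89 mm + joint.
- carriage_tab (a point): Point in the carriage's black tab, 86 mm above the bench, 10 mm below its top. The tab is 30 mm wide along tester x, 9 thick along tester y, and stands from z 60 to z 96; push its rear face towards tester +y or pinch it from above.
- contact: Copper plunger, 15 mm diameter, in the carriage's front, on the lamp axis. Origin at its tip. It springs back into the carriage along tester -y by at most 9 mm, 0.8 N per mm: fully home is 7 N. Relaxed, its tip is 53.5 mm ahead (tester +y) of carriage_tab. It must bear on the lamp with 2 to 6 N: pressed in 2.5 to 7.5 mm.
- cover (a joint): Red guard cover's hinge (rad): 0 shut, 1.95 fully open (stop). Gravity shuts it when let go below about 0.6 and carries it on to fully open beyond about 1.1, where it stays.
- cover_hinge (a point): Point on the cover's hinge axis, which runs along tester y (tester x 88, y 30, z 32). The cover is a hood 62 (x) x 56 (y) x 40 mm, hinged at its rear lower edge; its front rises and goes back over the hinge.
- cover_fin (a point): Point in the upright red grip fin on the cover's front top edge, 7 mm below the fin's top. The fin is 9 mm thick along tester y, 18 along x, and rises 31 above the hood (shut: z 72..103). The point lies 52 mm in front of and 64 mm above the hinge axis when shut, and moves on a circle about it.
- start (a joint): Green push button's travel (m): 0 up, 0.006 fully down, which takes 4 N. Sprung, comes up by itself.
- start_top (a point): Centre of the top of the green button, 24 mm diameter, under the cover (tester x 53, y 30, z 50; its black housing is lower). Pressed straight down.
- jar: Bystander: glass jar with white lid, 76x76x92 mm, beyond the tester; origin at the centre of its underside.
- tape_measure: Bystander: yellow and black tape measure, 66x82x34 mm, left of the tester; origin at the centre of its underside.
- sanding_block: Bystander: tan sanding block, 64x112x28 mm, near the right front; origin at the centre of its underside.
- screwdriver: Bystander: screwdriver with yellow handle, 24x169x21 mm, in front of the tester; origin at the centre of its underside.

How it is judged:
By the outcome, as a careful person would: the job done as asked, in the order asked, and still so for the second after the job is handed in, with the robot touching nothing.
It also fails if it takes over 72 s, if anything falls off the work surface, if the arm or the gripper's body presses on something with over 40 N, if the wrist force passes 120 N, or if a joint passes its speed limit or range.

## Working session

There is one attempt and no reset: what is moved stays moved. The work goes in short steps, Python scripts to look and compute and a tool call to move; the robot and the scene stay as the last step left them, time stands still between calls to the robot, and variables do not carry over. Pictures are saved under pics/ and viewed, at most 10 in all, crops included, and the job is handed in when it is done.

Besides the shell and the picture viewer there is one more tool, called by a JSON object that holds its "name" and its "arguments". apply_moves: Moves the arm, as the interface text tells. Its arguments: {"type":"object","properties":{"deltas":{"type":"array"},"squeeze":{"type":"number"}},"required":["deltas"]}

```bash
mkdir -p pics
cat > h.py <<'E'
import numpy as np, cv2
from scipy.spatial.transform import Rotation as R
from rig import *
def rot(q): return R.from_quat([q[1],q[2],q[3],q[0]]).as_matrix()
def at_z(p,px,z):
    d=rot(p["orientation"])@np.linalg.inv(p["K"])@np.array([px[0],px[1],1.]); c=np.array(p["position"])
    return c+d*(z-c[2])/d[2]
def proj(p,X):
    v=p["K"]@(rot(p["orientation"]).T@(np.array(X)-p["position"])); return v[:2]/v[2]
def save(p,n): cv2.imwrite(f"pics/{n}.png",p["frame"][...,::-1])
E
python3 - <<'E'
from h import *
s=get_state(); print(s, nose_length if not callable(nose_length) else nose_length())
Z=dict(tester=0,cradle_mid=.05,stop_rail=.05,lamp=.032,tray=0,carriage_tab=.086,contact=.05,cover_hinge=.032,cover_fin=.096,start_top=.05,jar=0,tape_measure=0,sanding_block=0,screwdriver=0)
for c in("top","scene"):
    p=get_image(c); save(p,c+"0"); print(c,np.round(p["position"],3))
    for n,z in Z.items():
        r=place_of(n,p)[:2]
        print(n,[(round(a["score"],2),np.round(a["point"]).tolist(),np.round(at_z(p,a["point"],z),3).tolist()) for a in r])
E
```

```text
{'clock': 0.0, 'qpos': array([ 1.01202521e+00,  2.76620751e-01,  1.50616487e+00,  7.93455154e-08,
        1.36067682e+00, -1.21020215e-01]), 'qd': array([ 6.26537704e-04,  5.91313525e-05, -2.34499881e-03,  7.62679137e-04,
        1.67679954e-03,  3.54329496e-04]), 'effort': array([-6.93330512e-04, -4.16776335e+01, -2.45802212e+01, -3.67527982e-04,
        1.13177451e-02, -2.39163164e-06]), 'position': array([0.24349154, 0.52034531, 0.24741234]), 'ee_rot': array([-3.11720190e-04,  2.17131953e-01,  9.76141814e-01, -8.81396674e-04]), 'contact_force': array([-0.74777327, -0.59521071,  0.72075881]), 'moment': array([ 0.04193157, -0.0656057 , -0.01378114]), 'gripper_force': 0.0, 'width': 0.08534056461394927} 0.017
top [ 0.348 -0.223  0.924]
tester [(0.73, [286.0, 272.0], [0.495, -0.121, 0.0])]
cradle_mid [(0.98, [282.0, 281.0], [0.467, -0.121, 0.05]), (0.64, [284.0, 224.0], [0.586, -0.103, 0.05])]
stop_rail [(0.87, [254.0, 274.0], [0.472, -0.062, 0.05])]
lamp [(0.55, [440.0, 304.0], [0.478, -0.44, 0.032])]
tray [(0.61, [438.0, 306.0], [0.477, -0.446, 0.0])]
carriage_tab [(0.82, [348.0, 293
[... 764 characters left out ...]
471, -0.06, 0.05])]
lamp [(0.8, [425.0, 333.0], [0.472, -0.448, 0.032])]
tray [(0.97, [416.0, 344.0], [0.47, -0.434, 0.0])]
carriage_tab [(0.86, [333.0, 270.0], [0.471, -0.244, 0.086]), (0.66, [296.0, 282.0], [0.393, -0.217, 0.086])]
contact [(0.43, [315.0, 283.0], [0.458, -0.209, 0.05])]
cover_hinge [(0.94, [315.0, 250.0], [0.591, -0.101, 0.032])]
cover_fin [(0.69, [421.0, 342.0], [0.37, -0.488, 0.096]), (0.65, [297.0, 234.0], [0.532, -0.101, 0.096])]
start_top []
jar [(0.89, [346.0, 226.0], [0.793, -0.047, 0.0])]
tape_measure [(0.83, [273.0, 229.0], [0.657, 0.092, -0.0])]
sanding_block [(0.79, [354.0, 380.0], [0.324, -0.399, 0.0])]
screwdriver [(0.83, [244.0, 308.0], [0.355, -0.107, 0.0])]
```

View pics/top0.png

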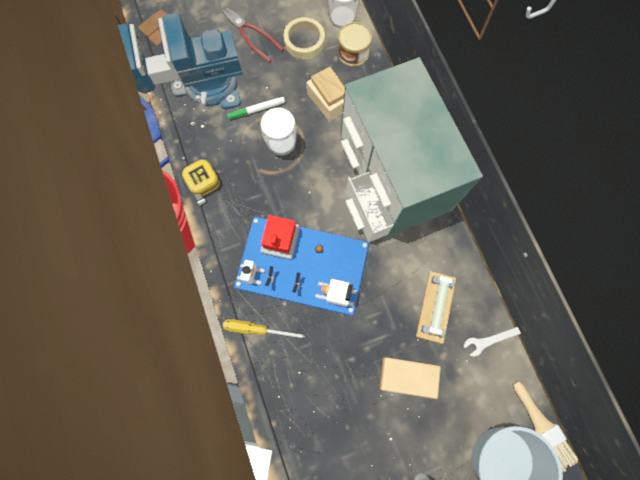

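View pics/scene0.png

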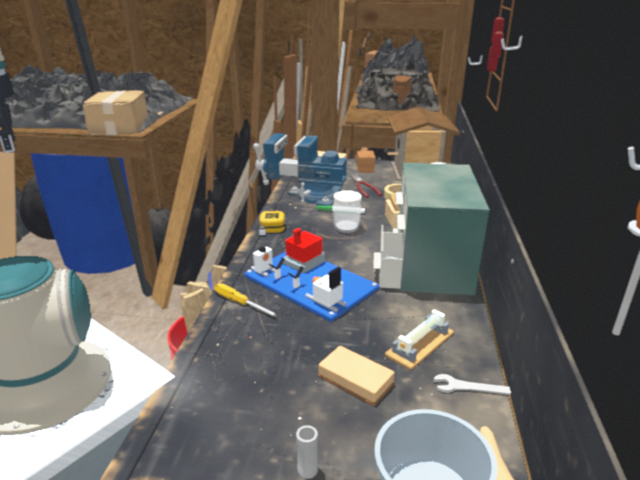

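The top view shows the tester's blue plate around (300,265), with the red cover at (280,235) and the tab at (345,290). The lamp lies in its tray at (436,307), and a cabinet stands at (410,150). Next I get the yaws from the plate and tray outlines.

Run:
```python
from h import *
p=get_image("top"); f=p["frame"]; hsv=cv2.cvtColor(f,cv2.COLOR_RGB2HSV)
print(np.round(rot(p["orientation"]),3).tolist())
def rect(lo,hi,box,z,nm):
    m=cv2.inRange(hsv,lo,hi); k=np.zeros_like(m); x0,y0,x1,y1=box; k[y0:y1,x0:x1]=m[y0:y1,x0:x1]
    k=cv2.morphologyEx(k,cv2.MORPH_OPEN,np.ones((2,2)))
    ys,xs=np.nonzero(k); P=np.array([at_z(p,(a,b),z)[:2] for a,b in zip(xs,ys)])*1000
    r=cv2.minAreaRect(P.astype(np.float32)); print(nm,len(xs),np.round(r[0]),np.round(r[1]),round(r[2],2)); return P
rect((100,150,60),(125,255,255),(225,205,380,325),.012,"plate")
rect((8,60,90),(25,255,255),(405,262,465,350),.008,"tray")
P=rect((35,10,120),(100,120,255),(405,262,465,350),.032,"lamp")
w=R.from_quat([.2171,.9761,0,0])
```

```text
[[0.168, -0.958, 0.235], [-0.986, -0.163, 0.04], [-0.0, -0.238, -0.971]]
plate 5786 [ 512. -154.] [253. 158.] 86.56
tray 1124 [ 473. -441.] [ 59. 142.] 84.74
lamp 506 [ 472. -439.] [ 40. 113.] 84.71
```

{"name": "apply_moves", "arguments": {"deltas": [60, -614, -773, 0, -20, 60, -614, -773, 0, -20, 60, -614, -773, 0, -20, 60, -614, -773, 0, -20, 60, -614, -773, 0, -20, 60, -614, -773, 0, -20, 60, -614, -773, 0, -20, 60, -614, -773, 0, -20, 60, -614, -773, 0, -20, 60, -614, -773, 0, -20, 60, -614, -773, 0, -20, 60, -614, -773, 0, -20], "squeeze": 20}}

```text
clock: 2.55
position: [0.3592, 0.0331, 0.2488]
ee_rot: [0.001, 0.044, 0.999, 0.0]
contact_force: [2.1, 0.4, 1.2]
width: 0.0597
gripper_force: 0.0
```

```bash
cat >> h.py <<'E'
def go(x,y,z,yaw=None):
    "tool-frame delta (mm,deg) from the present pose to world x,y,z (mm) and tool-y heading yaw (deg)"
    s=get_state(); M=rot(s["ee_rot"]); d=M.T@(np.array([x,y,z])-1000*np.array(s["position"]))
    h=np.degrees(np.arctan2(M[1,1],M[0,1])); t=0 if yaw is None else -((yaw-h+180)%360-180)
    print("t",round(s["clock"],2),"pos",np.round(1000*np.array(s["position"]),1),"head",round(h,2),"tilt",np.round(M[:,2],3),"q",np.round(s["qpos"],2),"F",np.round(s["contact_force"],1),"w",round(s["width"]*1e3,1),"g",round(s["gripper_force"],1))
    print("delta",np.round(d,1),"turn",round(t,1))
E
python3 -c "
from h import *
go(472,-440,160,84.7)"
```

```text
t 2.55 pos [359.2  33.1 248.8] head 84.92 tilt [ 0.002  0.    -1.   ] q [-0.1  -0.06  1.9   0.    1.3  -1.58] F [2.1 0.4 1.2] w 59.7 g 0.0
delta [-154.  -461.3   88.9] turn 0.2
```

{"name": "apply_moves", "arguments": {"deltas": [60, -154, -461, 49, 0, 60, -154, -461, 49, 0, 60, -154, -461, 49, 0, 60, -154, -461, 49, 0, 60, -154, -461, 49, 0, 60, -154, -461, 49, 0, 60, -154, -461, 49, 0, 60, -154, -461, 49, 0, 60, -154, -461, 49, 0, 60, -154, -461, 49, 0, 60, -154, -461, 49, 0, 60, -154, -461, 49, 0]}}

```text
clock: 3.55
position: [0.4722, -0.4416, 0.1985]
ee_rot: [0.0, 0.045, 0.999, -0.001]
contact_force: [0.9, -0.6, 0.8]
width: 0.0603
gripper_force: 0.0
```

```bash
python3 -c "
from h import *
p=get_image('wrist'); save(p,'w1'); print(np.round(p['position'],3),np.round(rot(p['orientation']),2).tolist())
for n,z in(('lamp',.032),('tray',0)):
  for a in place_of(n,p)[:2]: print(n,a['score'],a['point'],np.round(at_z(p,a['point'],z),4))
go(472,-440,160,84.7)"
```

```text
[ 0.402 -0.434  0.324] [[0.09, 0.96, 0.28], [1.0, -0.09, -0.03], [-0.0, 0.28, -0.96]]
lamp 0.74 [323.0, 223.0] [ 0.4765 -0.4377  0.032 ]
tray 0.69 [320.1, 212.5] [ 0.4754 -0.4397  0.    ]
t 3.7 pos [ 471.8 -440.   197.9] head 84.78 tilt [-0.001  0.001 -1.   ] q [-0.86  0.41  1.43 -0.    1.31 -2.34] F [-0.2  0.4  0.3] w 60.0 g 0.0
delta [-0.2  0.  37.9] turn 0.1
```

View pics/w1.png

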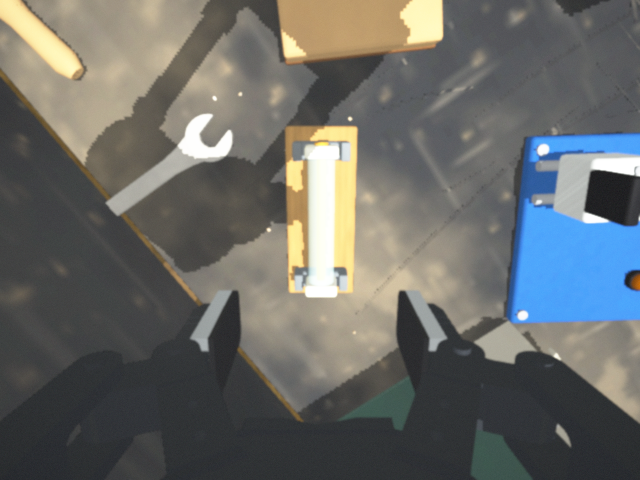

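The wrist view shows the lamp upright in the picture from (321,142) to (321,297), centred between the fingers at (222) and (413). I descend to it with a small correction.

{"name": "apply_moves", "arguments": {"deltas": [50, 3, 1, 40, 0, 50, 3, 1, 75, 0, 50, 3, 1, 100, 0, 50, 3, 1, 120, 0, 50, 3, 1, 137, 0, 50, 3, 1, 150, 0, 50, 3, 1, 160, 0, 50, 3, 1, 166, 0, 50, 3, 1, 167, 0, 40, 3, 1, 167, 0, 30, 3, 1, 167, 0, 24, 3, 1, 167, 0], "squeeze": 20}}

```text
clock: 4.7
position: [0.4695, -0.4371, 0.0334]
ee_rot: [0.001, 0.044, 0.999, -0.001]
contact_force: [-0.6, -0.3, 0.8]
width: 0.0243
gripper_force: 0.2
```

{"name": "apply_moves", "arguments": {"deltas": [22, 0, 0, 0, 0, 21, 0, 0, 0, 0, 20.5, 0, 0, 0, 0, 20, 0, 0, 0, 0, 19.5, 0, 0, 0, 0, 19.5, 0, 0, 0, 0]}}

```text
clock: 5.2
position: [0.4692, -0.4371, 0.0327]
ee_rot: [0.0, 0.044, 0.999, -0.0]
contact_force: [-0.5, -0.4, 2.5]
width: 0.0197
gripper_force: 7.3
```

```bash
python3 -c "
from h import *
p=get_image('wrist'); save(p,'w2')
go(469,-438.5,31,84.7)"
```

```text
t 5.25 pos [ 469.2 -437.1   32.7] head 84.92 tilt [ 0.001 -0.001 -1.   ] q [-0.86  0.55  1.64 -0.    0.95 -2.34] F [-0.1 -1.1  2.8] w 19.5 g 7.3
delta [ 0.1 -1.4  1.7] turn 0.2
```

View pics/w2.png

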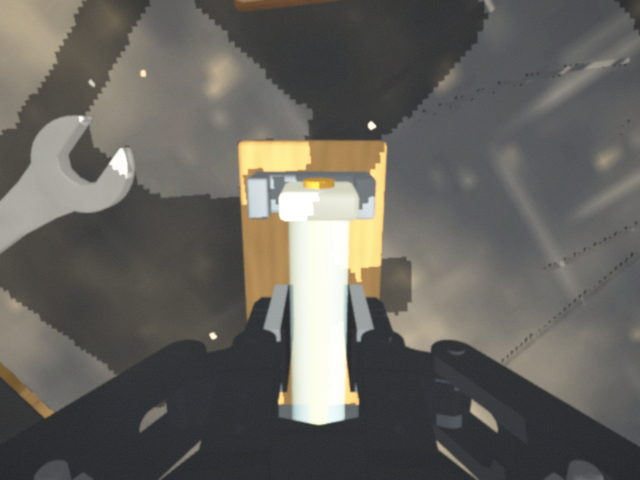

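{"name": "apply_moves", "arguments": {"deltas": [19.3, 0, 0, 0, 0, 19.3, 0, 0, -3, 0, 19.3, 0, 0, -8, 0, 19.3, 0, 0, -18, 0, 19.3, 0, 0, -33, 0, 19.3, 0, 0, -53, 0, 19.3, 0, 0, -75, 0, 19.3, 0, 0, -100, 0, 19.3, 2, 20, -120, 4, 19.3, 3, 40, -140, 10, 19.3, 5, 60, -155, 16, 19.3, 7, 80, -167, 22]}}

```text
clock: 6.25
position: [0.4689, -0.3544, 0.2014]
ee_rot: [0.0, 0.237, 0.972, 0.001]
contact_force: [0.9, -0.4, -1.4]
width: 0.0195
gripper_force: 10.8
```

```bash
python3 -c "
from h import *
p=get_image('wrist'); save(p,'w3')
go(470,-125,200,-3.4)"
```

```text
t 6.3 pos [ 469.2 -350.6  203.6] head 62.49 tilt [ 0.003  0.004 -1.   ] q [-0.76  0.32  1.55  0.    1.27 -1.86] F [-0.3  2.6  1.1] w 19.8 g 10.8
delta [103.5 200.4   4.4] turn 65.9
```

{"name": "apply_moves", "arguments": {"deltas": [19.3, 11, 21, 0, 7, 19.3, 22, 42, 0, 14, 19.3, 33, 63, 0, 21, 19.3, 44, 84, 0, 28, 19.3, 54, 105, 0, 35, 19.3, 65, 126, 0, 42, 19.3, 76, 147, 0, 49, 19.3, 87, 168, 0, 55, 19.3, 96, 187, 0, 60, 19.3, 101, 198, 0, 64, 19.3, 104, 204, 0, 66, 19.3, 105, 206, 0, 66]}}

```text
clock: 7.3
position: [0.4684, -0.1228, 0.1996]
ee_rot: [-0.001, 0.725, 0.688, 0.0]
contact_force: [0.5, -0.1, -0.8]
width: 0.0195
gripper_force: 10.8
```

```bash
python3 -c "
from h import *
p=get_image('wrist'); save(p,'w4'); t=get_image('top'); sc=get_image('scene')
Z=dict(tester=0,cradle_mid=.05,stop_rail=.05,lamp=.2,carriage_tab=.086,contact=.05,cover_hinge=.032,cover_fin=.096)
for nm,q in(('w',p),('t',t),('s',sc)):
 for n,z in Z.items():
  for a in place_of(n,q)[:1]: print(nm,n,round(a['score'],2),np.round(a['point']),np.round(1000*at_z(q,a['point'],z),1))
go(470,-125,200,-3.4)
o=np.array([496,-123]);th=np.radians(-3.44);Rm=np.array([[np.cos(th),-np.sin(th)],[np.sin(th),np.cos(th)]])
f=p['frame'].copy()
for x,y,z in[(-65,-155,12),(95,-155,12),(95,100,12),(-65,100,12),(-49,28,54),(-11,28,54),(-49,-28,54),(-11,-28,54),(18,-4,28),(92,64,28),(18,64,28),(36,30,103),(-30,0,50)]:
  w=o+Rm@[x,y]; c=proj(p,[w[0]/1e3,w[1]/1e3,z/1e3]); print((x,y,z),np.round(c)); cv2.circle(f,tuple(int(v) for v in np.round(c)),3,(255,0,255),-1)
p['frame']=f; save(p,'w4o')"
```

```text
w tester 0.77 [356. 208.] [ 499.5 -122.5    0. ]
w stop_rail 0.8 [324. 136.] [475.3 -61.6  50. ]
w lamp 0.94 [318. 343.] [ 467.8 -127.5  200. ]
w cover_hinge 0.36 [318. 346.] [ 461.6 -231.9   32. ]
w cover_fin 0.9 [439. 189.] [539.9 -93.1  96. ]
t tester 0.88 [288. 271.] [ 498.7 -123.5    0. ]
t cradle_mid 0.81 [280. 279.] [ 471.8 -116.7   50. ]
t stop_rail 0.74 [252. 272.] [475.3 -59.1  50. ]
t lamp 0.7 [278. 268.] [ 467.3 -128.6  200. ]
t carriage_tab 0.69 [436. 306.] [ 464.4 -421.9   86. ]
t contact 0.58 [322. 292.] [ 459.  -204.3   50. ]
s tester 0.82 [296. 280.] [ 502.5 -120.4    0. ]
s cradle_mid 0.8 [289. 266.] [ 474.6 -125.7   50. ]
s stop_rail 0.67 [262. 257.] [468.5 -53.1  50. ]
s lamp 0.98 [285. 202.] [ 467.2 -127.9  200. ]
s carriage_tab 0.6 [335. 271.] [ 469.  -248.8   86. ]
s contact 0.38 [313. 280.] [ 463.1 -198.7   50. ]
s cover_hinge 0.63 [314. 251.] [ 587.1 -103.1   32. ]
s cover_fin 0.6 [298. 231.] [543.9 -92.2  96. ]
t 8.65 pos [ 469.4 -125.   199.3] head -3.08 tilt [-0.  0. -1.] q [-0.4   0.18  1.77  0.    1.2  -0.35] F [ 0.   0.  -0.2] w 19.7 g 10.8
delta [ 0.   0.6 -0.7] turn 0.3
(-65, -155, 12) [277. 377.]
(95, -155, 12) [451. 378.]
(95, 100, 12) [486.  80.]
(-65, 100, 12) [269.  78.]
(-49, 28, 54) [288. 184.]
(-11, 28, 54) [343. 185.]
(-49, -28, 54) [289. 261.]
(-11, -28, 54) [342. 262.]
(18, -4, 28) [378. 221.]
(92, 64, 28) [485. 131.]
(18, 64, 28) [383. 130.]
(36, 30, 103) [432. 195.]
(-30, 0, 50) [316. 223.]
```

View pics/w4o.png

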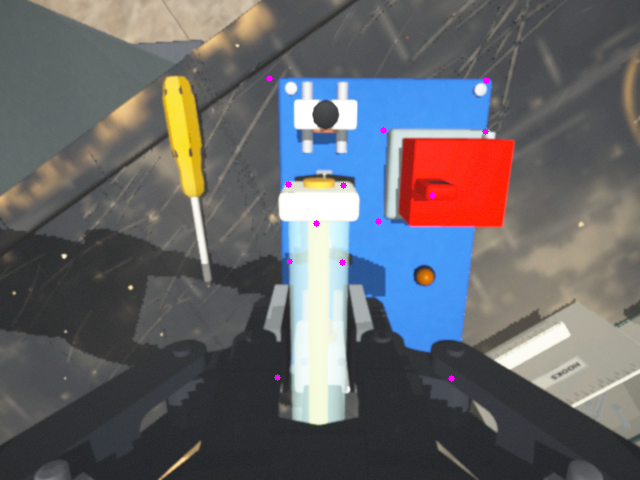

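The overlay is shifted about 7 px left of the real plate: its top corners are at about (281,78) and (490,79), and the right edge reaches (463,350). I fit the tester pose to the plate edges.

Run:
```python
from h import *
from scipy.optimize import least_squares
p=get_image('wrist'); f=p["frame"]; hsv=cv2.cvtColor(f,cv2.COLOR_RGB2HSV)
m=cv2.inRange(hsv,(100,150,50),(125,255,255)); m=cv2.morphologyEx(m,cv2.MORPH_OPEN,np.ones((3,3)))
W=lambda c,r:1000*at_z(p,(c,r),.012)[:2]
L=np.array([W(np.nonzero(m[r,230:400])[0][0]+229.5,r) for r in range(95,235,5)])
Rt=np.array([W(np.nonzero(m[r,400:560])[0][-1]+400.5,r) for r in list(range(235,340,5))])
T=np.array([W(c,np.nonzero(m[40:200,c])[0][0]+39.5) for c in list(range(300,475,5))])
def res(v):
    th=v[2]; Rm=np.array([[np.cos(th),-np.sin(th)],[np.sin(th),np.cos(th)]]); t=lambda P:(P-v[:2])@Rm
    return np.r_[t(L)[:,0]+65,t(Rt)[:,0]-95,t(T)[:,1]-100]
s=least_squares(res,[500,-123,-.06],loss="soft_l1"); print(s.x[:2],np.degrees(s.x[2]),np.round(np.median(np.abs(s.fun)),2))
r=s.fun; print(np.round(r[:len(L):5],1),np.round(r[len(L):len(L)+len(Rt):4],1),np.round(r[-len(T)::6],1))
th=s.x[2];Rm=np.array([[np.cos(th),-np.sin(th)],[np.sin(th),np.cos(th)]])
for n,q in dict(lay=(-30,-11.5),mid=(-30,0),tab=(-30,-142.5),fin=(36,30),start=(53,30)).items(): print(n,np.round(s.x[:2]+Rm@q,1))
# lamp far pip
for a in ((319,174),(319,182)): print('pip',np.round(1000*at_z(p,a,.2),1))
go(470,-125,200,-3.4)
```

```text
[ 501.61836834 -122.14942691] -4.225085138233569 0.41
[-0.8 -0.2  0.4  0.2 64.6 64. ] [-1.  -1.3 -0.8 -0.3 -0.6 -0. ] [-0.9 -0.4 -0.   0.4  0.2  0.6]
lay [ 470.9 -131.4]
mid [ 471.7 -119.9]
tab [ 461.2 -262.1]
fin [539.7 -94.9]
start [556.7 -96.1]
pip [472.3 -69.9 200. ]
pip [472.1 -72.4 200. ]
t 8.7 pos [ 469.4 -125.   199.3] head -3.08 tilt [ 0.  0. -1.] q [-0.4   0.18  1.77  0.    1.2  -0.35] F [-0.7  0.  -0.7] w 19.4 g 10.8
delta [ 0.   0.6 -0.7] turn 0.3
```

{"name": "apply_moves", "arguments": {"deltas": [19.3, -2, 2, 5, 1, 19.3, -2, 2, 20, 1, 19.3, -2, 2, 40, 1, 19.3, -2, 2, 65, 1, 19.3, -2, 2, 90, 1, 19.3, -2, 2, 110, 1, 19.3, -2, 2, 125, 1, 19.3, -2, 2, 134, 1, 19.3, -2, 2, 138, 1, 19.3, -2, 2, 140, 1, 19.3, -2, 2, 140, 1, 19.3, -2, 2, 140, 1]}}

```text
clock: 9.7
position: [0.472, -0.1274, 0.06]
ee_rot: [0.001, 0.732, 0.681, 0.0]
contact_force: [-0.0, -0.6, 0.2]
width: 0.0199
gripper_force: 10.8
```

```bash
python3 -c "
from h import *
p=get_image('wrist'); save(p,'w5'); print([np.round(1000*at_z(p,a['point'],.058),1) for a in place_of('lamp',p)[:1]],[np.round(1000*at_z(p,a['point'],.05),1) for a in place_of('stop_rail',p)[:1]])
go(471.4,-127,51,-4.2)"
```

```text
[array([ 471.3, -134.5,   58. ])] [array([474.7, -59.9,  50. ])]
t 9.85 pos [ 471.9 -127.4   60.1] head -4.08 tilt [ 0.002 -0.001 -1.   ] q [-0.41  0.34  1.96  0.    0.85 -0.33] F [-1.  -1.2 -0.7] w 19.5 g 10.8
delta [ 0.3 -0.5  9.1] turn 0.1
```

View pics/w5.png

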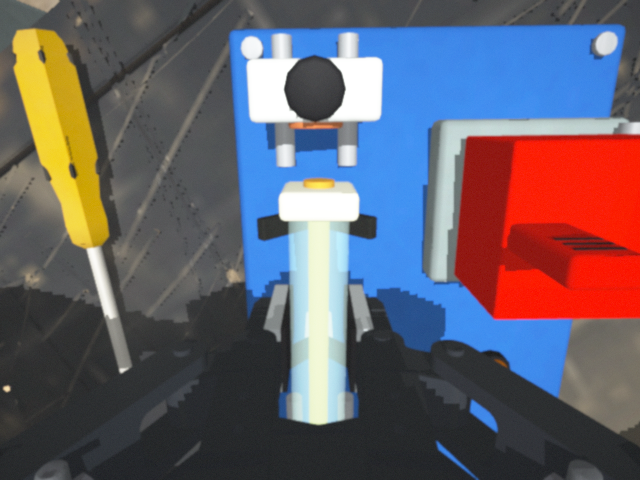

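The picture shows the lamp at column 319 between rest lips at 258 and 376, so it is centred. The cap's inner edge is at row 222 and the rest's lip at rows 213–240. I check the y clearance.

```bash
python3 -c "
from h import *
p=get_image('wrist')
for n,a,z in (('rest far lip',(262,214),.054),('rest near lip',(262,238),.054),('rest R far',(372,214),.054),('rest R near',(372,236),.054),('cap top far',(319,183),.071),('cap top near',(319,221),.071),('pip',(319,180),.06),('disc',(315,126),.05)):
  w=1000*at_z(p,a,z); th=np.radians(-4.2); c,s=np.cos(th),np.sin(th); d=w[:2]-[501.6,-122.1]; print(n,np.round(w,1),'tester',np.round([c*d[0]+s*d[1],-s*d[0]+c*d[1]],1))
"
```

```text
rest far lip [455.4 -85.3  54. ] tester [-48.8  33.3]
rest near lip [454.4 -93.8  54. ] tester [-49.1  24.8]
rest R far [492.6 -88.   54. ] tester [-11.4  33.3]
rest R near [492.4 -95.8  54. ] tester [-11.1  25.6]
cap top far [475.6 -73.6  71. ] tester [-29.5  46.5]
cap top near [474.7 -84.9  71. ] tester [-29.5  35.1]
pip [475.5 -74.3  60. ] tester [-29.5  45.7]
disc [475.4 -57.9  50. ] tester [-30.8  62.1]
```

{"name": "apply_moves", "arguments": {"deltas": [19.3, 0, 0, 1, 0, 19.3, 0, 0, 2, 0, 19.3, 0, 0, 3, 0, 19.3, 0, 0, 4, 0, 19.3, 0, 0, 5, 0, 19.3, 0, 0, 5.5, 0, 19.3, 0, 0, 6, 0, 19.3, 0, 0, 6.5, 0, 19.3, 0, 0, 7, 0, 19.3, 0, 0, 7.5, 0, 19.3, 0, 0, 8, 0, 19.3, 0, 0, 8, 0]}}

```text
clock: 10.9
position: [0.4716, -0.1272, 0.0514]
ee_rot: [0.0, 0.732, 0.681, 0.0]
contact_force: [0.0, -0.8, 0.3]
width: 0.0197
gripper_force: 10.9
```

{"name": "apply_moves", "arguments": {"deltas": [19.3, 0, 0, 0.3, 0, 19.3, 0, 0, 0.6, 0, 19.3, 0, 0, 0.6, 0]}}

```text
clock: 11.15
position: [0.4718, -0.1273, 0.0511]
ee_rot: [0.001, 0.732, 0.681, 0.0]
contact_force: [0.3, 0.6, 3.0]
width: 0.0195
gripper_force: 11.1
```

{"name": "apply_moves", "arguments": {"deltas": [19.6, 0, 0, 0.3, 0, 19.9, 0, 0, 0.3, 0, 20.2, 0, 0, 0.3, 0, 21, 0, 0, 0, 0, 23, 0, 0, 0, 0, 28, 0, 0, 0, 0, 34, 0, 0, 0, 0, 40, 0, 0, 0, 0, 40, 0, 0, 0, 0, 40, 0, 0, -2, 0, 40, 0, 0, -8, 0, 40, 0, 0, -18, 0]}}

```text
clock: 12.15
position: [0.4706, -0.1268, 0.0685]
ee_rot: [-0.001, 0.732, 0.681, -0.0]
contact_force: [-0.2, 0.5, -0.3]
width: 0.04
gripper_force: 0.0
```

{"name": "apply_moves", "arguments": {"deltas": [40, 0, 0, -15, 0, 40, 0, 0, -35, 0, 40, 0, 0, -65, 0, 40, 0, 0, -100, 0, 40, 0, 0, -120, 0, 40, 0, 0, -130, 0, 40, 0, 0, -130, 0]}}

```text
clock: 12.73
position: [0.4726, -0.1277, 0.2013]
ee_rot: [0.003, 0.732, 0.681, 0.001]
contact_force: [0.7, 0.6, 0.5]
width: 0.04
gripper_force: 0.0
```

```bash
python3 -c "
from h import *
p=get_image('wrist'); save(p,'w6'); t=get_image('top')
for nm,q in(('w',p),('t',t)):
 for n,z in dict(lamp=.05,stop_rail=.05,cradle_mid=.05,carriage_tab=.086,contact=.05).items(): print(nm,n,[(round(a['score'],2),np.round(a['point']),np.round(1000*at_z(q,a['point'],z),1)) for a in place_of(n,q)[:1]])
go(461,-290,200,-4.2)"
```

```text
w lamp [(0.75, array([316., 232.]), array([ 471.2, -134.1,   50. ]))]
w stop_rail [(0.66, array([318., 128.]), array([477.7, -61.8,  50. ]))]
w cradle_mid [(0.65, array([317., 213.]), array([ 473. , -120.2,   50. ]))]
w carriage_tab [(0.7, array([320., 402.]), array([ 465.1, -250.8,   86. ]))]
w contact [(0.64, array([316., 311.]), array([ 466.7, -197. ,   50. ]))]
t lamp [(0.95, array([289., 277.]), array([ 478.3, -132.4,   50. ]))]
t stop_rail [(0.9, array([254., 271.]), array([477.6, -62.9,  50. ]))]
t cradle_mid [(0.8, array([280., 280.]), array([ 470.1, -116.3,   50. ]))]
t carriage_tab [(0.94, array([349., 292.]), array([ 463.8, -254.4,   86. ]))]
t contact [(0.37, array([323., 289.]), array([ 464.9, -204.7,   50. ]))]
t 13.33 pos [ 471.2 -127.1  198.3] head -4.08 tilt [-0.001  0.    -1.   ] q [-0.41  0.18  1.76  0.    1.2  -0.33] F [-0.   0.4 -0.9] w 40.1 g 0.0
delta [-163.2    1.4   -1.7] turn 0.1
```

View pics/w6.png

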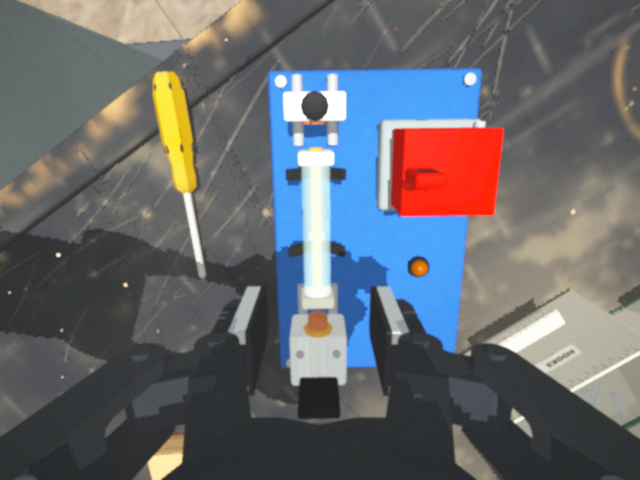

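The lamp lies square on both rests, from (316,150) to (318,305), and the plunger tip is just clear of it at (317,312). The tab is at (320,398). I move over the tab, turn to pinch along tester y, and take another look.

{"name": "apply_moves", "arguments": {"deltas": [40, -10, 0, 0, -7, 40, -30, 0, 0, -14, 40, -55, 0, 0, -21, 40, -80, 1, 0, -28, 40, -100, 1, 0, -35, 40, -115, 2, 0, -42, 40, -122, 2, 0, -49, 40, -125, 2, 0, -56, 40, -125, 2, 10, -63, 40, -125, 2, 20, -70, 40, -125, 2, 30, -77, 40, -125, 2, 40, -84]}}

```text
clock: 14.33
position: [0.4644, -0.2521, 0.1583]
ee_rot: [0.0, 0.085, 0.996, -0.0]
contact_force: [0.3, -0.8, -0.1]
width: 0.0398
gripper_force: 0.0
```

{"name": "apply_moves", "arguments": {"deltas": [40, 0, 0, 0, -6, 40, 0, 0, 0, -6, 40, 0, 0, 0, -6]}}

```text
clock: 14.58
position: [0.4645, -0.252, 0.1587]
ee_rot: [0.0, 0.037, 0.999, 0.0]
contact_force: [0.3, -1.1, -0.6]
width: 0.04
gripper_force: 0.0
```

```bash
python3 -c "
from h import *
p=get_image('wrist'); save(p,'w7')
for n,z in dict(lamp=.05,carriage_tab=.086,contact=.05).items(): print(n,[(round(a['score'],2),np.round(a['point']),np.round(1000*at_z(p,a['point'],z),1)) for a in place_of(n,p)[:1]])
go(464,-252,90,85.8)"
```

```text
lamp [(0.61, array([511., 238.]), array([ 471.9, -132.7,   50. ]))]
carriage_tab [(0.81, array([317., 258.]), array([ 463.2, -251.9,   86. ]))]
contact [(0.91, array([399., 239.]), array([ 467.3, -201.7,   50. ]))]
t 14.78 pos [ 464.6 -252.1  159.1] head 85.84 tilt [ 0.001 -0.    -1.   ] q [-0.63  0.27  1.74  0.    1.12 -2.13] F [-0.1 -0.4  0.7] w 40.0 g 0.0
delta [ 0.7  0.1 69.1] turn 0.0
```

View pics/w7.png

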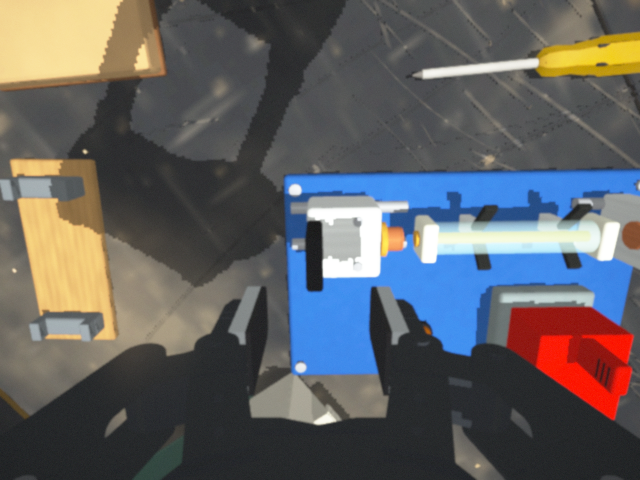

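The tab is midway between the fingers at column 315, and about 8 mm of gap is left between plunger (405) and lamp (415). I descend and pinch.

{"name": "apply_moves", "arguments": {"deltas": [40, 0, 0, 20, 0, 40, 0, 0, 40, 0, 40, 0, 0, 56, 0, 40, 0, 0, 66, 0, 40, 0, 0, 69, 0, 30, 0, 0, 69, 0, 22, 0, 0, 69, 0, 16, 0, 0, 69, 0, 12, 0, 0, 69, 0, 9, 0, 0, 69, 0, 6, 0, 0, 69, 0, 6, 0, 0, 69, 0], "squeeze": 30}}

```text
clock: 15.78
position: [0.465, -0.2538, 0.0908]
ee_rot: [0.001, 0.035, 0.999, -0.002]
contact_force: [-1.9, -5.4, 3.4]
width: 0.0086
gripper_force: 31.8
```

{"name": "apply_moves", "arguments": {"deltas": [6, 0, 2, 0, 0, 6, 0, 5, 0, 0, 6, 0, 8, 0, 0]}}

```text
clock: 16.03
position: [0.4654, -0.2468, 0.0908]
ee_rot: [0.001, 0.035, 0.999, -0.003]
contact_force: [-2.9, -8.2, 2.5]
width: 0.0081
gripper_force: 31.8
```

{"name": "apply_moves", "arguments": {"deltas": [6, 0, 2, 0, 0, 6, 0, 4, 0, 0]}}

```text
clock: 16.2
position: [0.4657, -0.2429, 0.0908]
ee_rot: [0.001, 0.035, 0.999, -0.003]
contact_force: [-2.8, -8.8, 2.2]
width: 0.0083
gripper_force: 31.8
```

{"name": "apply_moves", "arguments": {"deltas": [6, 0, 1.5, 0, 0, 6, 0, 3, 0, 0, 6, 0, 4.5, 0, 0, 6, 0, 6, 0, 0]}}

```text
clock: 16.53
position: [0.466, -0.237, 0.0908]
ee_rot: [0.001, 0.035, 0.999, -0.003]
contact_force: [-3.5, -8.9, 1.6]
width: 0.0087
gripper_force: 31.8
```

{"name": "apply_moves", "arguments": {"deltas": [6, 0, 1, 0, 0, 6, 0, 2, 0, 0]}}

```text
clock: 16.7
position: [0.4662, -0.235, 0.0908]
ee_rot: [0.001, 0.035, 0.999, -0.003]
contact_force: [-3.3, -9.2, 2.4]
width: 0.0085
gripper_force: 31.8
```

```bash
python3 -c "
from h import *
p=get_image('wrist'); save(p,'w8')
f=p['frame'][180:330,330:640]; cv2.imwrite('pics/w8c.png',cv2.resize(f,None,fx=2.5,fy=2.5,interpolation=cv2.INTER_CUBIC)[...,::-1])
go(464,-252,90,85.8)"
```

```text
t 16.75 pos [ 466.1 -234.7   90.8] head 86.04 tilt [ 0.001 -0.006 -1.   ] q [-0.6   0.34  1.85 -0.    0.95 -2.1 ] F [-2.1 -8.5  3.4] w 8.0 g 31.8
delta [  0.9 -17.4   0.9] turn 0.2
```

View pics/w8.png

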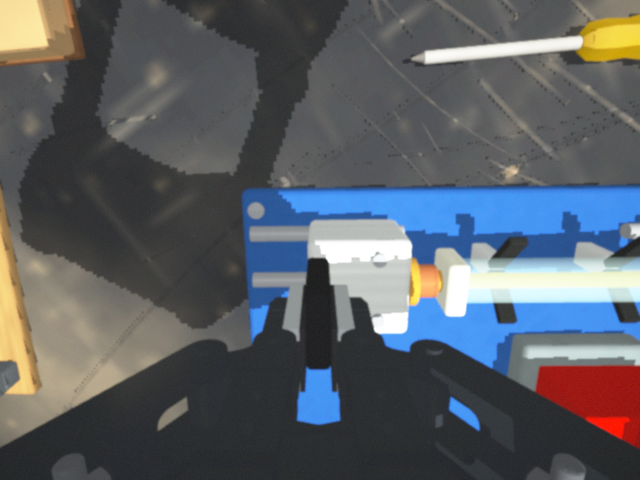

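The plunger tip (440,280) now meets the lamp's cap (448,280), and the lamp is still square on its rests. I creep on and watch the force.

{"name": "apply_moves", "arguments": {"deltas": [6, 0, 1, 0, 0, 6, 0, 2, 0, 0]}}

```text
clock: 16.92
position: [0.4663, -0.233, 0.0908]
ee_rot: [0.001, 0.035, 0.999, -0.003]
contact_force: [-2.9, -8.2, 2.1]
width: 0.0083
gripper_force: 31.8
```

{"name": "apply_moves", "arguments": {"deltas": [6, 0, 1, 0, 0, 6, 0, 2, 0, 0]}}

```text
clock: 17.08
position: [0.4664, -0.231, 0.0908]
ee_rot: [0.001, 0.034, 0.999, -0.003]
contact_force: [-2.4, -9.1, 2.1]
width: 0.0085
gripper_force: 31.8
```

{"name": "apply_moves", "arguments": {"deltas": [6, 0, 1, 0, 0]}}

```text
clock: 17.17
position: [0.4664, -0.2299, 0.0908]
ee_rot: [0.001, 0.035, 0.999, -0.003]
contact_force: [-2.7, -8.2, 2.7]
width: 0.0085
gripper_force: 31.8
```

{"name": "apply_moves", "arguments": {"deltas": [6, 0, 1, 0, 0]}}

```text
clock: 17.25
position: [0.4665, -0.229, 0.0908]
ee_rot: [0.001, 0.035, 0.999, -0.003]
contact_force: [-2.9, -9.8, 1.7]
width: 0.0083
gripper_force: 31.8
```

{"name": "apply_moves", "arguments": {"deltas": [6, 0, 1, 0, 0]}}

```text
clock: 17.33
position: [0.4666, -0.2281, 0.0908]
ee_rot: [0.001, 0.034, 0.999, -0.003]
contact_force: [-3.5, -9.6, 2.8]
width: 0.0082
gripper_force: 31.8
```

{"name": "apply_moves", "arguments": {"deltas": [6, 0, 1, 0, 0]}}

```text
clock: 17.42
position: [0.4666, -0.2274, 0.0908]
ee_rot: [0.001, 0.034, 0.999, -0.003]
contact_force: [-3.9, -10.0, 1.4]
width: 0.0087
gripper_force: 31.8
```

Run:
```python
from h import *
s=get_state(); print(s["contact_force"],s["position"])
p=get_image('wrist'); q=get_image('top'); r=get_image('scene')
old=cv2.imread('pics/w8.png')[220:340,400:640]; new=p["frame"][220:340,400:640,::-1]
cv2.imwrite('pics/cmp.png',cv2.resize(np.vstack([old,new]),None,fx=2.5,fy=2.5,interpolation=cv2.INTER_CUBIC)); save(p,'w9')
for n,i in(('w',p),('t',q),('s',r)): print(n,[[(round(a['score'],2),np.round(1000*at_z(i,a['point'],.05),1)) for a in place_of(k,i)[:1]] for k in('lamp','contact','stop_rail')])
```

```text
[ -3.94358319 -10.0356493    1.35555377] [ 0.46659124 -0.22735685  0.09081996]
w [[(0.77, array([ 471.6, -118.7,   50. ]))], [(0.91, array([ 468.2, -176.6,   50. ]))], []]
t [[(0.64, array([ 479.4, -120.8,   50. ]))], [], [(0.93, array([474.2, -62.2,  50. ]))]]
s [[(0.86, array([ 465.5, -127.6,   50. ]))], [], [(0.66, array([476.7, -52.6,  50. ]))]]
```

View pics/cmp.png

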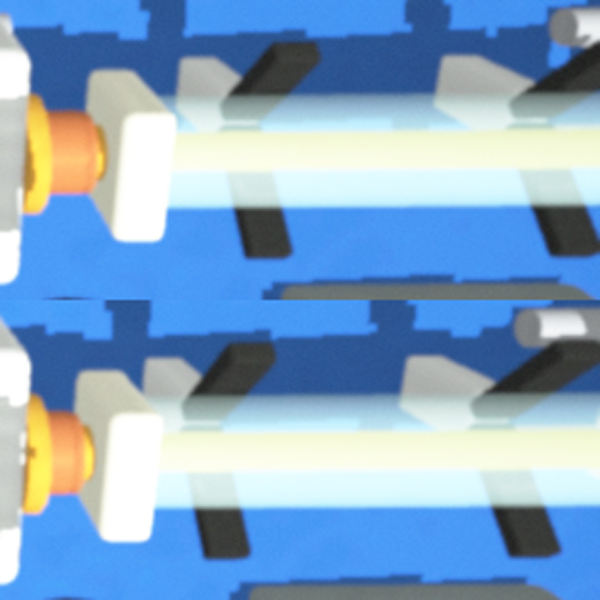

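The crop shows the plunger pushed in by about 2 mm: the cap has shifted 11 px at 5.5 px/mm, and the force is up 1.5 N. I go 2.4 mm further.

{"name": "apply_moves", "arguments": {"deltas": [6, 0, 0.8, 0, 0, 6, 0, 1.6, 0, 0, 6, 0, 2.4, 0, 0]}}

```text
clock: 18.27
position: [0.4667, -0.2255, 0.0908]
ee_rot: [0.001, 0.034, 0.999, -0.004]
contact_force: [-3.0, -12.0, 2.0]
width: 0.0084
gripper_force: 31.8
```

Run:
```python
from h import *
F=[];
p=get_image('wrist'); save(p,'w10'); s=get_state(); print(s["position"],s["contact_force"],s["width"])
# track cap (template) between w8,w9,w10 in gripper-fixed camera; carriage as reference
g=lambda n: cv2.imread(f'pics/{n}.png')
a=g('w8')
def tr(box,img,ref=a):
    x0,y0,x1,y1=box; r=cv2.matchTemplate(img[y0-8:y1+8,x0-25:x1+25],ref[y0:y1,x0:x1],cv2.TM_CCOEFF_NORMED)
    _,v,_,l=cv2.minMaxLoc(r); i,j=l; c=r[j,max(i-1,0):i+2]; sub=(c[0]-c[2])/(2*(c[0]-2*c[1]+c[2])) if len(c)==3 else 0
    return round(i-25+sub,2),l[1]-8,round(v,3)
for n in('w9','w10'): print(n,'cap',tr((432,244,474,322),g(n)),'carriage',tr((320,215,412,285),g(n)),'rest',tr((490,235,525,325),g(n)))
```

```text
[ 0.46672122 -0.2253863   0.09080928] [ -3.39208038 -10.7439042    2.1839077 ] 0.008055712470522471
w9 cap (np.float32(-5.11), 0, 0.954) carriage (np.float32(0.03), 0, 0.986) rest (np.float32(-16.24), 0, 0.997)
w10 cap (np.float32(-9.24), 0, 0.956) carriage (np.float32(0.03), 0, 0.986) rest (np.float32(-20.12), 0, 0.997)
```

Estimated spring compression is 4.2–4.5 mm, about 3.4 N. I release the tab with a slight relaxing back-off, lift, and go over to the cover fin.

{"name": "apply_moves", "arguments": {"deltas": [6, 0, -0.6, 0, 0, 6, 0, -1.2, 0, 0, 10, 0, -1.2, 0, 0, 16, 0, -1.2, 0, 0, 24, 0, -1.2, 0, 0, 30, 0, -1.2, 0, 0, 30, 0, -1, -5, 0, 30, 0, -1, -20, 0, 30, 0, -1, -40, 0, 30, 0, -1, -60, 0, 30, 0, -1, -75, 0, 30, 0, -1, -80, 0], "squeeze": 20}}

```text
clock: 19.32
position: [0.4678, -0.223, 0.1724]
ee_rot: [0.002, 0.036, 0.999, -0.001]
contact_force: [0.6, -0.5, -0.1]
width: 0.0301
gripper_force: 0.0
```

{"name": "apply_moves", "arguments": {"deltas": [40, -10, 20, 0, 0, 40, -25, 50, 0, 0, 40, -40, 85, 0, 0, 40, -55, 115, 0, 0, 40, -62, 130, 0, 0, 40, -65, 136, 0, 0, 40, -65, 136, 0, 0, 40, -65, 136, 0, 0]}}

```text
clock: 19.98
position: [0.5404, -0.0918, 0.1693]
ee_rot: [-0.001, 0.035, 0.999, -0.0]
contact_force: [0.2, -0.7, -0.4]
width: 0.0398
gripper_force: 0.0
```

Run:
```python
from h import *
p=get_image('wrist'); q=get_image('top'); r=get_image('scene'); save(p,'w11')
for n,i in(('w',p),('t',q),('s',r)): print(n,[[(k,round(a['score'],2),np.round(1000*at_z(i,a['point'],z),1)) for a in place_of(k,i)[:1]] for k,z in(('cover_fin',.096),('cover_hinge',.032),('lamp',.05),('contact',.05),('carriage_tab',.086))])
# fin top blob: brightest red top facing
go(541,-94,97,85.8)
# predicted pixels
for X in ((.541,-.094,.103),(.541,-.094,.072)): print(np.round(proj(p,X)))
```

```text
w [[('cover_fin', 0.94, array([538.5, -93.6,  96. ]))], [], [('lamp', 0.78, array([ 473.3, -117.3,   50. ]))], [('contact', 0.47, array([ 466.9, -177.6,   50. ]))], [('carriage_tab', 0.77, array([ 466. , -223.3,   86. ]))]]
t [[('cover_fin', 0.64, array([537.6, -94.7,  96. ]))], [('cover_hinge', 0.89, array([596. , -97.1,  32. ]))], [('lamp', 0.96, array([ 472.6, -119. ,   50. ]))], [], [('carriage_tab', 0.55, array([ 471., -227.,   86.]))]]
s [[('cover_fin', 0.95, array([ 532.1, -100. ,   96. ]))], [('cover_hinge', 0.86, array([ 579.9, -107.1,   32. ]))], [('lamp', 0.68, array([ 455.8, -129.7,   50. ]))], [], [('carriage_tab', 0.8, array([ 471.7, -225. ,   86. ]))]]
t 20.88 pos [541.  -91.6 169.7] head 85.92 tilt [ 0.  0. -1.] q [-0.29  0.29  1.69  0.    1.16 -1.79] F [-0.1 -0.8  0.5] w 40.0 g 0.0
delta [-0.2 -2.4 72.7] turn 0.1
[313. 266.]
[313. 247.]
```

{"name": "apply_moves", "arguments": {"deltas": [40, 1, -2, 20, 0, 40, 1, -2, 40, 0, 40, 1, -2, 58, 0, 40, 1, -2, 68, 0, 40, 1, -2, 73, 0, 30, 1, -2, 73, 0, 22, 1, -2, 73, 0, 16, 1, -2, 73, 0, 12, 1, -2, 73, 0, 9, 1, -2, 73, 0, 6, 1, -2, 73, 0, 6, 1, -2, 73, 0], "squeeze": 20}}

```text
clock: 21.88
position: [0.5405, -0.0948, 0.0977]
ee_rot: [0.001, 0.035, 0.999, -0.001]
contact_force: [-1.2, -5.3, 4.5]
width: 0.0087
gripper_force: 20.8
```

Run:
```python
from h import *
go(540,-94,97,85.8)
r=np.hypot(52,67); a0=np.arctan2(67,-52)
for k in np.linspace(0,1.3,14): print(round(k,2),[round(float(v),1) for v in (-(r*np.cos(a0-k)+52), -(r*np.sin(a0-k)-67))])
```

```text
t 21.88 pos [540.5 -94.8  97.7] head 85.97 tilt [ 0.002 -0.003 -1.   ] q [-0.3   0.36  1.78 -0.    0.99 -1.8 ] F [-1.2 -5.3  4.5] w 8.7 g 20.8
delta [0.6 0.8 0.7] turn 0.2
0.0 [0.0, -0.0]
0.1 [-6.9, -4.9]
0.2 [-14.3, -9.0]
0.3 [-22.1, -12.4]
0.4 [-30.2, -15.0]
0.5 [-38.5, -16.7]
0.6 [-46.9, -17.7]
0.7 [-55.4, -17.7]
0.8 [-63.8, -17.0]
0.9 [-72.2, -15.4]
1.0 [-80.3, -13.0]
1.1 [-88.1, -9.7]
1.2 [-95.6, -5.7]
1.3 [-102.6, -1.0]
```

{"name": "apply_moves", "arguments": {"deltas": [6, -3, 0, -2.5, 0, 6, -7, 0, -5, 0, 6, -14, 0, -9, 0, 6, -22, 0, -12.5, 0, 6, -30, 0, -15, 0, 6, -38.5, 0, -17, 0, 6, -47, 0, -18, 0, 6, -55, 0, -18, 0, 6, -64, 0, -17, 0, 6, -72, 0, -15.5, 0, 6, -80, 0, -13, 0, 6, -88, 0, -10, 0]}}

```text
clock: 22.88
position: [0.6288, -0.1002, 0.1069]
ee_rot: [0.001, 0.036, 0.999, -0.0]
contact_force: [-1.4, -4.3, 3.6]
width: 0.0082
gripper_force: 21.0
```

{"name": "apply_moves", "arguments": {"deltas": [6, -7.5, 0, 4, 0, 6, -14.5, 0, 9, 0, 6, -14.5, 0, 9, 0]}}

```text
clock: 23.13
position: [0.6449, -0.1011, 0.097]
ee_rot: [0.002, 0.036, 0.999, -0.0]
contact_force: [1.4, -2.9, 5.1]
width: 0.0084
gripper_force: 21.7
```

Run:
```python
from h import *
go(641,-102,98,85.8)
for c in('top','scene'):
  i=get_image(c); print(c,[[(k,round(a['score'],2),np.round(a['point']),np.round(1000*at_z(i,a['point'],z),1)) for a in place_of(k,i)[:1]] for k,z in(('cover_fin',.096),('start_top',.05))])
```

```text
t 23.13 pos [ 644.9 -101.1   97. ] head 85.91 tilt [ 0.004 -0.    -1.   ] q [-0.26  0.5   1.55  0.    1.09 -1.76] F [ 1.4 -2.9  5.1] w 8.4 g 21.7
delta [ 3.8 -1.2 -1. ] turn 0.1
top [[('cover_fin', 0.75, array([275., 237.]), array([543.8, -96.7,  96. ]))], []]
scene [[('cover_fin', 0.9, array([328., 217.]), array([642.8, -98.5,  96. ]))], [('start_top', 0.65, array([301., 247.]), array([554.8, -90. ,  50. ]))]]
```

{"name": "apply_moves", "arguments": {"deltas": [10, 0, 0, 0, 0, 16, 0, 0, 0, 0, 24, 0, 0, 0, 0, 30, 0, 0, 0, 0, 34, 0, 0, -5, 0, 34, 0, 0, -20, 0, 34, 0, 0, -45, 0, 34, 0, 0, -65, 0, 34, 0, 0, -70, 0, 34, 0, 0, -70, 0]}}

```text
clock: 24.27
position: [0.643, -0.1008, 0.1697]
ee_rot: [0.002, 0.036, 0.999, -0.0]
contact_force: [0.4, 0.2, -0.6]
width: 0.0341
gripper_force: 0.0
```

{"name": "apply_moves", "arguments": {"deltas": [25, 10, 0, 0, 0, 15, 30, 1, 0, 0, 8, 55, 2, 0, 0, 0, 75, 3, 0, 0, 0, 84, 4, 0, 0, 0, 88, 4, 0, 0, 0, 88, 4, 0, 0, 0, 88, 4, 0, 0]}}

```text
clock: 24.93
position: [0.5553, -0.0907, 0.1675]
ee_rot: [0.0, 0.036, 0.999, -0.0]
contact_force: [0.6, -0.4, 0.2]
width: -0.0002
gripper_force: 0.0
```

Run:
```python
from h import *
go(556.5,-95.5,75,85.8)
for c in('wrist','top','scene'):
  i=get_image(c); print(c,[[(k,round(a['score'],2),np.round(a['point']),np.round(1000*at_z(i,a['point'],z),1)) for a in place_of(k,i)[:1]] for k,z in(('cover_fin',.056),('start_top',.05),('lamp',.05))])
  save(i,'b_'+c)
  if c=='wrist':
    h=cv2.cvtColor(i['frame'],cv2.COLOR_RGB2HSV); m=cv2.inRange(h,(45,120,60),(80,255,255)); n,l,st,ce=cv2.connectedComponentsWithStats(m)
    for k in np.argsort(-st[1:,4])[:3]+1: print('green',st[k],np.round(ce[k]),np.round(1000*at_z(i,ce[k],.05),1))
```

```text
t 24.93 pos [555.3 -90.7 167.5] head 85.91 tilt [ 0.001 -0.    -1.   ] q [-0.29  0.31  1.66  0.    1.17 -1.79] F [ 0.6 -0.4  0.2] w -0.2 g 0.0
delta [-1.5 -4.7 92.5] turn 0.1
wrist [[('cover_fin', 0.82, array([314., 396.]), array([ 670.5, -101.1,   56. ]))], [('start_top', 0.88, array([311., 238.]), array([556.6, -94.9,  50. ]))], [('lamp', 0.94, array([260., 103.]), array([ 472.6, -118. ,   50. ]))]]
green [ 292  216   38   40 1167] [310. 236.] [554.7 -94.9  50. ]
top [[('cover_fin', 0.65, array([291., 181.]), array([ 678.5, -100.4,   56. ]))], [('start_top', 0.41, array([277., 236.]), array([557.4, -92.7,  50. ]))], [('lamp', 0.84, array([282., 278.]), array([ 473.8, -120. ,   50. ]))]]
scene [[('cover_fin', 0.63, array([336., 229.]), array([ 667.2, -104.5,   56. ]))], [('start_top', 0.51, array([301., 247.]), array([555.3, -89.9,  50. ]))], [('lamp', 0.88, array([285., 267.]), array([ 465.9, -121.4,   50. ]))]]
```

{"name": "apply_moves", "arguments": {"deltas": [0, -1, -4, 25, 0, 0, -1, -4, 55, 0, 0, -1, -4, 78, 0, 0, -1, -4, 90, 0, 0, -1, -4, 95, 0, 0, -1, -4, 97, 0, 0, -1, -4, 99, 0, 0, -1, -4, 101, 0, 0, -1, -4, 103, 0, 0, -1, -4, 105, 0, 0, -1, -4, 106.5, 0, 0, -1, -4, 106.5, 0]}}

```text
clock: 26.53
position: [0.5563, -0.0949, 0.0618]
ee_rot: [0.001, 0.036, 0.999, -0.0]
contact_force: [1.4, 0.6, 2.9]
width: -0.0001
gripper_force: 1.7
```

{"name": "apply_moves", "arguments": {"deltas": [0, 0, 0, 1, 0, 0, 0, 0, 1, 0]}}

```text
clock: 26.7
position: [0.5563, -0.0949, 0.0611]
ee_rot: [0.001, 0.036, 0.999, -0.0]
contact_force: [1.7, -0.3, 4.8]
width: -0.0
gripper_force: 2.5
```

Force is rising as the button sinks. I press until it meets the stop.

{"name": "apply_moves", "arguments": {"deltas": [0, 0, 0, 1, 0, 0, 0, 0, 2, 0, 0, 0, 0, 2, 0]}}

```text
clock: 26.95
position: [0.5563, -0.0949, 0.0608]
ee_rot: [0.001, 0.036, 0.999, -0.0]
contact_force: [-2.8, 0.8, 15.8]
width: 0.0003
gripper_force: 8.3
```

{"name": "apply_moves", "arguments": {"deltas": [0, 0, 0, 1, 0, 0, 0, 0, 1, 0, 0, 0, 0, 1, 0]}}

```text
clock: 27.2
position: [0.5563, -0.0949, 0.0607]
ee_rot: [0.002, 0.036, 0.999, -0.0]
contact_force: [-3.6, 0.6, 22.8]
width: 0.0
gripper_force: 11.1
```

It is firmly on the stop (position held, force up to 23 N). I let go, rise, and check.

{"name": "apply_moves", "arguments": {"deltas": [0, 0, 0, -4, 0, 0, 0, 0, -10, 0, 0, 0, 0, -25, 0, 0, 0, 0, -50, 0, 0, 0, 0, -80, 0, 0, 0, 0, -105, 0, 0, 0, 0, -115, 0, 0, 0, 0, -120, 0, 0, 0, 0, -120, 0]}}

```text
clock: 27.95
position: [0.5551, -0.0946, 0.1773]
ee_rot: [0.0, 0.036, 0.999, 0.0]
contact_force: [0.3, -0.5, 0.2]
width: -0.0
gripper_force: 0.0
```

Run:
```python
from h import *
go(0,0,0)
i=get_image('wrist'); save(i,'end')
o=np.array([501.6,-122.1]); th=np.radians(-4.2); c,s=np.cos(th),np.sin(th)
for k,z in(('cover_fin',.056),('start_top',.05),('lamp',.05),('contact',.05),('carriage_tab',.086)):
  for a in place_of(k,i)[:1]:
    w=1000*at_z(i,a['point'],z); d=w[:2]-o; print(k,round(a['score'],2),np.round(w,1),'tester',np.round([c*d[0]+s*d[1],-s*d[0]+c*d[1]],1))
```

```text
t 27.95 pos [555.1 -94.6 177.3] head 85.92 tilt [ 0.  0. -1.] q [-0.29  0.31  1.64  0.    1.19 -1.79] F [ 0.3 -0.5  0.2] w -0.0 g 0.0
delta [560.5  54.8 177.2] turn 0
cover_fin 0.7 [ 669.8 -102.4   56. ] tester [166.3  32. ]
start_top 0.82 [559.1 -94.   50. ] tester [55.3 32.2]
lamp 0.64 [ 472.1 -116.7   50. ] tester [-29.8   3.2]
contact 0.77 [ 468.4 -177.    50. ] tester [-29.1 -57.2]
carriage_tab 0.81 [ 465.3 -223.7   86. ] tester [ -28.8 -104. ]
```

```bash
python3 -c "
from rig import *
print(sign_off())"
```

```text
the job is handed in; nothing more can be done
None
```

The lamp is in the tester between the end stop and the sprung contact, with the spring pressed in about 4.3 mm (an estimated 3.4 N). After that I opened the cover, which stayed open, pressed the start button to its stop and let it go, then handed the job in at about 28 s of the 72 s allowed.

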